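# Unclip the saucepan's handle and cover the pan

## Robot

A 6-joint arm with a two-finger parallel gripper is mounted at the origin on a cart in front of the work surface, level with it; the furniture and walls round the work are solid. World frame = base frame: x ahead of the robot, y to its left, z up, the work surface at z = 0. Lengths are in mm, angles in rad, forces in N, time in s.
With the tool pointing down it reaches from about 400 to 925 mm from the base axis. Payload 12.5 kg.
Tool frame: the origin (TCP) lies at the very end of the fingers, on their centre line; the grasp point (between the pads) lies env.grip_point_offset behind it (env.grip_point_offset is the distance from the TCP to the grasp point, in mm); y points along the fingers, z is the direction in which the jaws open and shut, and the axes are right-handed (so a half turn about y gives the same grasp; the last joint's range is limited). The gripper opens to 95 mm and grips with 3 to 60 N. Pads are 20 mm wide; open, the fingers measure 119 mm over their backs; the gripper's body (75 mm by 180 mm) begins 59 mm behind the grasp point.
Start: joints at [-1.348, 0.491, 1.559, -0, 1.092, -0.106], TCP at [201.84, -591.53, 214.661] pointing down, gripper open.
Joint ranges: [-3.1, 3.1], [-0.84, 2.19], [0.05, 2.79], [-1.13, 4.28], [0.06, 2.93], [-2.69, 2.69]. Speed limits (rad/s): [2.22, 2.22, 2.79, 3.14, 3.14, 3.14].

## Interface

Orientations are given as [roll, pitch, yaw] about the fixed x, y, z axes, in that order (R = Rz(yaw) Ry(pitch) Rx(roll)).
In Python, from cell import readout, read_camera, env, nets gives the robot as it stands.
- The arm moves only by the tool apply_moves, never from a script. Its argument "increments" is a list of rows, each a list of 3 entries, a list of its own where there are three numbers: the shift along the tool's x, y, z in cm, then the turn, a rotation vector about the tool's x, y, z in degrees, then the finger opening in cm, from 0 to 9.51. A call has exactly 5 rows; each row shifts and turns the pose as measured when the row begins, along the tool's axes as they then stand; what a row does not reach is not made up. A row lasts 1/8 s, in which the tool goes at most 62.5 mm and 10.7 degrees, less where a joint would pass 70% of its speed; a pose out of reach is approached as far as the arm can. A call with a gripper value outside its range is refused whole. The fingers move at their own pace and stop on an object; the grip force is fixed at half the most. Time passes only in rows, so rows that do not move let the fingers close, or fill a call up. It gives the time, the measured TCP pose, the force and the opening at its end, in the units of the state.
- readout.state(): the state, without advancing time (a new reading comes with each control period).
- read_camera(name): name is "scene" or "top" or "wrist"; returns a dict with "img" (480x640x3 uint8, red, green, blue), "vfov" (degrees; the focal length in pixels is half the picture's height over the tangent of half this angle, whatever the lens; pixels are square), "cx", "cy" (the principal point, pixels), "distortion" ([k1, k2, p1, p2, k3] as OpenCV has them; the pictures are not rectified), "rvec" (rotation vector, rad) and "tvec" (3), from world to camera coordinates, as OpenCV has them; the wrist camera has in their place "mount" (4x4, takes a point from camera to tool coordinates, whose origin is the TCP and whose axes are the tool frame's). Camera axes: x right, y down, z forward; pixel columns grow to the right and rows downward; lengths in mm; the calibration is good to about 2 mm. A picture is of the moment at which its call begins: read the wrist's pose just before it. There is no depth.
- env.job_done(): hands the job in, once; it reports no verdict.
Trained networks look in a picture, given as the dict that the camera call returned (one of the last four; its "shot" number tells which), for a name from the list of things; names that differ only in an ending like _2 or _b are one class to them, and where a whole thing is asked for, a point or a joint stands for the part that bears it (a point fixed in the world has none). Each returns a list of dicts, best first, with "confidence" (0 to 1); they miss things now and then, are a little off and sometimes report something else, mostly with a low value. They report only what shows in the picture. A call takes as long as a camera call. They do not tell look-alikes from the thing itself.
- nets.look_for(picture, thing): "point" ([x, y, z] in mm, in the coordinates of the camera as it stood for that picture, good to about 4 mm: the middle of the surface that is visible of it).
- nets.mark_of(picture, thing): "point" ([x, y, z] in mm, in the coordinates of the camera as it stood for that picture, good to about 4 mm: a listed point, or the origin of a listed thing).
The state is a dict: "t": time; "joints": joint angles; "qvel": joint speeds; "tau": joint torques, N m; "eef_pos": TCP position; "tcp_rot": TCP orientation; "ft_force": force on the tool from outside, world axes, zero at the start; "moment": the same for the moment, N m; "opening": opening from 0.0 (shut) to 1.0 (fully open).
Only numpy, scipy, OpenCV 4.12 (cv2) and the standard library are available. Lean on these libraries where they do the work, as an engineer would, in place of code of your own. Each camera call takes 0.05 s, during which the arm holds its last target. There are 200 camera calls.

## Task

Get the small saucepan ready to put away in the fridge: pinch the two buttons on the sides of its clip-on handle to free the catch, lift the handle off and lay it on the wooden chopping board, then put the lid on the pan so that it sits fully home and flat. Leave the pan where it stands, drop nothing, and do not disturb the other things on the worktop.

Things in the scene. Friction and masses are not known exactly. Their poses are not given: they have to be found in the camera images.
- saucepan: Open steel saucepan, 160 mm in diameter, 75 mm high, wall 4 mm, 1.5 kg, loose. Origin: centre of its underside, z up. A steel bracket for the handle is riveted to its -x side: an upright slot, open at the top, between two cheeks 30 mm long, 39 mm apart over their outer faces, tops 62 mm above the pan's underside. Each cheek has a window with a bar above it.
- pan_rim (a point): Centre of the pan's mouth, 75 mm above its underside, on its axis; axes as the pan's.
- bracket_floor (a point): Point on the bracket's ledge, 100 mm from the pan's axis towards the pan's -x, 32 mm above its underside; the handle's point foot stands here while the handle is on. Axes as the pan's.
- pan_handle: Clip-on handle, 0.15 kg: black head 52 x 38 mm with a grey button on either side, round black grip 23 mm thick along its own -x, steel foot. Origin: centre of the foot's underside, z up; on the pan its axes are the pan's. Extent from the origin: x -144 (end of grip) to +31 mm (steel nose over the pan's rim, so the lid cannot seat while it is on), z 0 to 57 mm. Balances within 12 mm of pinch_point.
- foot (a point): Underside of the handle's foot (the handle's origin), axes as the handle's. The foot, x -36 to +11 mm and 28 mm wide, stands in the bracket; a catch moved by each button reaches under that cheek's bar and holds it down. With both buttons fully in it lifts straight up; keep them in until the foot is out, 35 mm up. Set down on a flat surface it stands on the foot.
- pinch_point (a point): Midway between the two buttons, (-18, 0, +44) mm from the handle's origin (76 mm above the worktop while on the pan); axes as the handle's. The buttons face the handle's +y and -y; each face is 24 mm along x and 20 mm high; the faces are 62 mm apart when out, 48 mm when both are fully in.
- button_left (a joint): Travel of the button on the handle's +y side: 0 out, 0.007 m fully in; a spring pushes back with about 3 N at the start and 6 N fully in.
- button_right (a joint): Travel of the button on the handle's -y side, 0 to 0.007 m, same spring.
- lid: Round steel lid with a black knob, 0.28 kg; flange 166 mm in diameter, below it a bevelled skirt 145 mm in diameter and 9 mm deep that drops into the pan's mouth (3.5 mm play all round) until the flange rests on the rim. It starts lying on its skirt on the worktop. Origin: centre of the skirt's underside (9 mm below the rim when home), z up.
- lid_knob (a point): Middle of the lid's knob, on the lid's axis, 51 mm above the lid's origin. The knob is round, 38 mm in diameter between 45 and 57 mm above the lid's origin, on a stem 17 mm thick; the lid's metal is at most 22 mm above the lid's origin.
- board: Oak chopping board, 200 x 280 x 22 mm, lying flat; origin at the centre of its underside, x across its 200 mm, y along its 280 mm. It and the lid lie on opposite sides of the pan, either way round.
- spice_jar: Bystander: spice jar, 42 mm in diameter, 96 mm high, close beside the pan, on the far side from the handle; origin at the centre of its underside.
- mug: Bystander: green and white mug, 101 mm high, 116 mm over its handle; origin at the centre of its underside.
- tumbler: Bystander: glass tumbler, 82 mm in diameter, 86 mm high; origin at the centre of its underside.
- food_tin: Bystander: food tin, 75 mm in diameter, 58 mm high, close behind the lid (away from the robot); origin at the centre of its underside.
There are look-alikes about, which are no part of the job. What is shaped like the lid but orange is not meant.

How it is judged:
By the outcome, as a careful person would: the job done as asked, in the order asked, and still so for the second after the job is handed in, with the robot touching nothing.
It also fails if it takes over 64 s, if anything falls off the work surface, if the arm or the gripper's body presses on something with over 40 N, if the wrist force passes 120 N, or if a joint passes its speed limit or range.

## Working session

There is one attempt and no reset: what is moved stays moved. The work goes in short steps, Python scripts to look and compute and a tool call to move; the robot and the scene stay as the last step left them, time stands still between calls to the robot, and variables do not carry over. Pictures are saved under pics/ and viewed, about 8 in all and at most 12, crops included, and the job is handed in when it is done.

Besides the shell and the picture viewer there is one more tool, called after "Call:" as name(argument=value, ...) on one line, values as JSON. apply_moves: Moves the arm, as the interface text tells. Its arguments: {"type":"object","properties":{"increments":{"type":"array"}},"required":["increments"]}

```bash
mkdir -p pics; cat > h.py <<'E'
import numpy as np, cv2
from scipy.spatial.transform import Rotation as R
from cell import readout, read_camera, env, nets
def Tw(p,st=None):
    if 'mount' in p:
        T=np.eye(4);T[:3,:3]=R.from_euler('xyz',st['tcp_rot']).as_matrix();T[:3,3]=st['eef_pos']
        return T@np.array(p['mount'])
    r=cv2.Rodrigues(np.array(p['rvec'],float))[0];T=np.eye(4);T[:3,:3]=r.T;T[:3,3]=-r.T@np.array(p['tvec'],float).ravel();return T
def w(T,x): return (T@np.r_[x,1])[:3]
def K(p):
    f=240/np.tan(np.radians(p['vfov'])/2);return np.array([[f,0,p['cx']],[0,f,p['cy']],[0,0,1]])
def pix2w(p,T,uv,z):
    n=cv2.undistortPoints(np.array([[uv]],float),K(p),np.array(p['distortion'],float))[0,0]
    d=T[:3,:3]@np.r_[n,1];o=T[:3,3];return o+d*(z-o[2])/d[2]
def shot(name,fn=None):
    st=readout.state();p=read_camera(name)
    if fn: cv2.imwrite('pics/'+fn,p['img'][:,:,::-1])
    return p,Tw(p,st),st
def rep(p,T,things,f='mark_of',n=2):
    for t in things:
        for d in getattr(nets,f)(p,t)[:n]: print(f,t,round(d['confidence'],2),w(T,d['point']).round(1))
E
python3 - <<'E'
from h import *
print(readout.state(),env.grip_point_offset)
for c in ['scene','top']:
    p,T,s=shot(c,c+'1.png');print(c,T[:3,3].round())
    rep(p,T,['saucepan','pan_rim','bracket_floor','foot','pinch_point','lid','lid_knob','board','spice_jar','mug','tumbler','food_tin'])
E
```

```text
{'t': 0.0, 'joints': array([-1.34756520e+00,  4.91525554e-01,  1.55947858e+00, -1.38191304e-05,
        1.09168010e+00, -1.05587260e-01]), 'qvel': array([0.00108204, 0.00125558, 0.00054968, 0.00039829, 0.0013901 ,
       0.00050396]), 'tau': array([-3.03803827e-04, -6.12637281e+01, -2.58177602e+01,  6.92003011e-02,
        4.83433949e-02, -7.90552281e-05]), 'eef_pos': array([ 201.7973926 , -591.25736274,  214.07284037]), 'tcp_rot': array([-1.57188312e+00,  1.02855437e-04, -2.81276795e+00]), 'ft_force': array([0.47444929, 0.18263262, 0.69011012]), 'moment': array([0.03849078, 0.0264024 , 0.03701462]), 'opening': 0.9989663535130788} 18.8
scene [-339.  730.  862.]
mark_of saucepan 0.6 [594.9  27.1  -0. ]
mark_of pan_rim 0.74 [598.2  28.7  73.8]
mark_of bracket_floor 0.8 [498.5  39.3  39.7]
mark_of bracket_floor 0.63 [494.9  37.4  35.7]
mark_of foot 0.79 [498.6  37.3  31. ]
mark_of foot 0.71 [505.2 300.2  54.1]
mark_of pinch_point 0.66 [480.1  37.8  79.6]
mark_of lid 0.7 [463.1 511.9   1.4]
mark_of lid 0.64 [5.070e+02 3.062e+02 5.000e-01]
mark_of lid_knob 0.78 [463.6 516.6  52.4]
mark_of
[... 197 characters left out ...]
.2]
top [ 503.  116. 1481.]
mark_of saucepan 0.78 [ 5.999e+02  2.890e+01 -1.000e-01]
mark_of pan_rim 0.73 [596.6  30.7  75.6]
mark_of bracket_floor 0.73 [500.4  39.   31.1]
mark_of bracket_floor 0.47 [ 4.973e+02 -3.248e+02  4.000e-01]
mark_of foot 0.85 [498.9  39.   26. ]
mark_of foot 0.57 [508.2 300.4  51.8]
mark_of pinch_point 0.62 [483.7  39.8  78. ]
mark_of pinch_point 0.49 [497.5  35.8  28.6]
mark_of lid 0.97 [460.3 510.4  -1.2]
mark_of lid 0.96 [509.7 304.2  -1.3]
mark_of lid_knob 0.82 [461.5 513.1  46.1]
mark_of lid_knob 0.55 [509.5 300.3  49.1]
mark_of board 0.59 [ 496.8 -323.    -1. ]
mark_of spice_jar 0.74 [ 6.594e+02 -8.310e+01  5.000e-01]
mark_of food_tin 0.73 [636.6 284.7  -3.9]
```

View pics/top1.png

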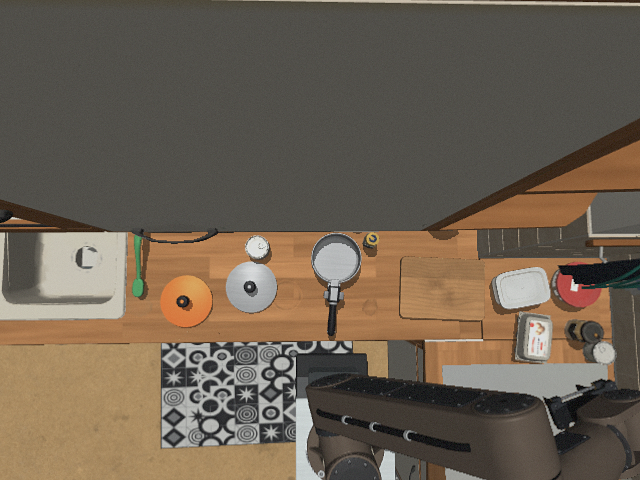

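View pics/scene1.png

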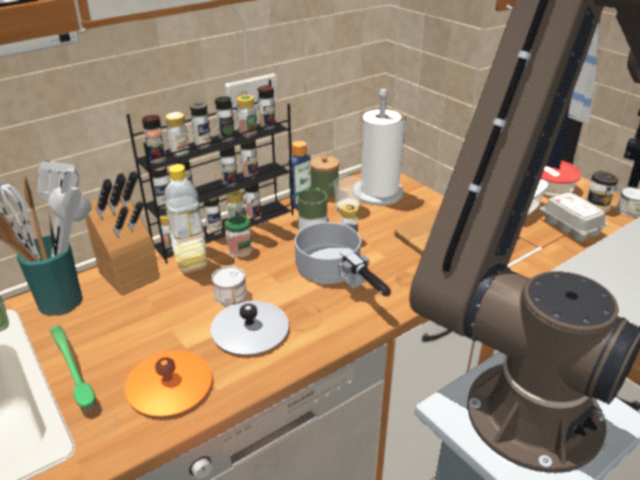

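```bash
cat >> h.py <<'E'
def plan(tgt,yaw,n=None,rows=5):
    s=readout.state();p=np.array(s['eef_pos']);Rc=R.from_euler('xyz',s['tcp_rot']);Rt=R.from_euler('xyz',[-90,0,yaw],degrees=True)
    d=np.array(tgt,float)-p;dy=(yaw-np.degrees(s['tcp_rot'][2])+180)%360-180
    n=n or max(1,int(np.ceil(max(np.linalg.norm(d)/50,abs(dy)/10))))
    y0=np.degrees(s['tcp_rot'][2]);print('at',p.round(1),'rpy',np.degrees(s['tcp_rot']).round(1),'d',d.round(1),'dyaw',round(dy,1),'n',n,'t',round(s['t'],2))
    Ri=Rc
    for i in range(min(n,rows)):
        f=(i+1)/n;Rn=R.from_euler('xyz',[-90,0,y0+dy*f],degrees=True)
        print([[float(round(x,2)) for x in Ri.inv().apply(d/n)/10],[float(round(x,1)) for x in np.degrees((Ri.inv()*Rn).as_rotvec())]]);Ri=Rn
E
python3 -c "
from h import *
plan([465,40,214],-5.5,rows=15)"
```

```text
at [ 201.9 -591.5  214.7] rpy [ -90.    -0.  -161.2] d [263.1 631.5  -0.7] dyaw 155.7 n 16 t 1.3
[[-2.83, 0.0, -3.2], [-0.0, -9.7, 0.0]]
[[-3.33, 0.0, -2.68], [0.0, -9.7, 0.0]]
[[-3.74, 0.0, -2.08], [0.0, -9.7, 0.0]]
[[-4.03, 0.0, -1.42], [0.0, -9.7, 0.0]]
[[-4.22, 0.0, -0.71], [0.0, -9.7, 0.0]]
[[-4.28, 0.0, 0.01], [0.0, -9.7, -0.0]]
[[-4.21, 0.0, 0.73], [0.0, -9.7, 0.0]]
[[-4.03, 0.0, 1.43], [0.0, -9.7, 0.0]]
[[-3.73, 0.0, 2.09], [0.0, -9.7, 0.0]]
[[-3.32, 0.0, 2.69], [-0.0, -9.7, 0.0]]
[[-2.82, 0.0, 3.21], [0.0, -9.7, 0.0]]
[[-2.24, 0.0, 3.64], [0.0, -9.7, -0.0]]
[[-1.59, 0.0, 3.97], [0.0, -9.7, 0.0]]
[[-0.89, 0.0, 4.18], [0.0, -9.7, 0.0]]
[[-0.17, 0.0, 4.27], [0.0, -9.7, 0.0]]
```

Call:
apply_moves(increments=[[[-2.8,0,-3.2],[0,-9.7,0],9.5],[[-3.3,0,-2.7],[0,-9.7,0],9.5],[[-3.7,0,-2.1],[0,-9.7,0],9.5],[[-4.0,0,-1.4],[0,-9.7,0],9.5],[[-4.2,0,-0.7],[0,-9.7,0],9.5]])

```text
t: 1.92
eef_pos: [282.3, -390.8, 214.0]
tcp_rot: [-1.57, -0.001, -1.944]
ft_force: [0.6, -0.2, -0.2]
opening: 0.994
```

```bash
python3 -c "
from h import *
plan([465,40,214],-5.5,rows=10)"
```

```text
at [ 282.3 -390.8  214. ] rpy [ -90.    -0.  -111.4] d [182.7 430.8   0. ] dyaw 105.9 n 11 t 1.93
[[-4.25, -0.0, 0.12], [-0.0, -9.6, 0.0]]
[[-4.17, -0.0, 0.83], [0.0, -9.6, -0.0]]
[[-3.98, -0.0, 1.51], [-0.0, -9.6, 0.0]]
[[-3.67, -0.0, 2.16], [0.0, -9.6, 0.0]]
[[-3.25, -0.0, 2.74], [-0.0, -9.6, 0.0]]
[[-2.75, -0.0, 3.25], [-0.0, -9.6, -0.0]]
[[-2.17, -0.0, 3.66], [0.0, -9.6, 0.0]]
[[-1.53, -0.0, 3.97], [0.0, -9.6, 0.0]]
[[-0.84, -0.0, 4.17], [0.0, -9.6, 0.0]]
[[-0.13, -0.0, 4.25], [0.0, -9.6, 0.0]]
```

Call:
apply_moves(increments=[[[-4.25,0,0.1],[0,-9.6,0],9.5],[[-4.15,0,0.8],[0,-9.6,0],9.5],[[-4.0,0,1.5],[0,-9.6,0],9.5],[[-3.7,0,2.2],[0,-9.6,0],9.5],[[-3.25,0,2.75],[0,-9.6,0],9.5]])

```text
t: 2.55
eef_pos: [365.2, -187.4, 214.7]
tcp_rot: [-1.57, -0.004, -1.079]
ft_force: [0.3, -1.5, 0.2]
opening: 0.998
```

Call:
apply_moves(increments=[[[-2.75,0,3.25],[0,-9.6,0],9.5],[[-2.2,0,3.65],[0,-9.6,0],9.5],[[-1.5,0,4.0],[0,-9.6,0],9.5],[[-0.85,0,4.2],[0,-9.6,0],9.5],[[-0.1,0,4.25],[0,-9.6,0],9.5]])

```text
t: 3.18
eef_pos: [444.0, 18.5, 215.5]
tcp_rot: [-1.573, -0.007, -0.213]
ft_force: [1.0, -1.1, -0.0]
opening: 1.002
```

Call:
apply_moves(increments=[[[0.6,0,4.2],[0,-9.6,0],9.5],[[0,0,0],[0,0,0],9.5],[[0,0,0],[0,0,0],9.5],[[0,0,0],[0,0,0],9.5],[[0,0,0],[0,0,0],9.5]])

```text
t: 3.8
eef_pos: [459.1, 60.1, 215.7]
tcp_rot: [-1.575, -0.007, -0.04]
ft_force: [-0.3, 0.1, 0.1]
opening: 0.999
```

```bash
python3 - <<'E'
from h import *
print(readout.state())
p,T,s=shot('wrist','w1.png');print(T.round(2))
rep(p,T,['pan_rim','bracket_floor','foot','pinch_point','button_left','button_right'])
E
```

```text
{'t': 3.8, 'joints': array([-0.01021402,  0.25763458,  1.94175177, -0.00504241,  0.93545469,
       -1.53850861]), 'qvel': array([-1.13175967e-02, -3.27349401e-03,  1.77211253e-03,  7.43082892e-04,
        8.69541592e-05,  1.77397071e-03]), 'tau': array([ 2.90794736e-01, -4.20480287e+01, -2.29905009e+01, -3.05306632e-02,
        6.42505707e-02, -2.32684688e-04]), 'eef_pos': array([459.0855106 ,  60.11074863, 215.74357974]), 'tcp_rot': array([-1.57465512, -0.00687367, -0.03950974]), 'ft_force': array([-0.31089691,  0.14691965,  0.07792634]), 'moment': array([ 0.06428376, -0.14921312,  0.00372581]), 'opening': 0.9994941875302219}
[[ 4.0000e-02  9.6000e-01  2.8000e-01  3.7946e+02]
 [ 1.0000e+00 -4.0000e-02 -2.0000e-02  6.2970e+01]
 [-0.0000e+00  2.8000e-01 -9.6000e-01  3.8465e+02]
 [ 0.0000e+00  0.0000e+00  0.0000e+00  1.0000e+00]]
mark_of pan_rim 0.93 [593.9  23.6  74.5]
mark_of bracket_floor 0.57 [596.9  25.3  74.1]
mark_of pinch_point 0.58 [480.5  36.3  73.2]Traceback (most recent call last):
  File "<stdin>", line 4, in <module>
  File "h.py", line 21, in rep
    for d in getattr(nets,f)(p,t)[:n]: print(f,t,round(d['confidence'],2),w(T,d['point']).round(1))
             ~~~~~~~~~~~~~~~^^^^^
ValueError: it knows: board, bracket_floor, food_tin, foot, lid, lid_knob, mug, pan_handle, pan_rim, pinch_point, saucepan, spice_jar, tumbler
```

View pics/w1.png

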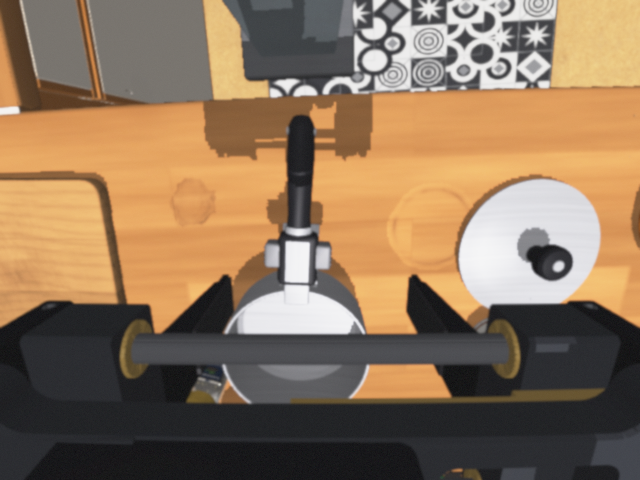

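```bash
python3 - <<'E'
from h import *
p,T,s=shot('wrist')
for uv,z in [((266,253),76),((330,255),76),((298,254),76),((301,125),78),((299,215),78),((228,345),75),((366,345),75)]: print(uv,pix2w(p,T,uv,z).round(1))
im=cv2.resize(p['img'][100:310,200:400],None,fx=3,fy=2.85,interpolation=cv2.INTER_CUBIC);cv2.imwrite('pics/w2.png',im[:,:,::-1])
E
```

```text
(266, 253) [478.9   6.8  76. ]
(330, 255) [483.2  67.9  76. ]
(298, 254) [481.   37.3  76. ]
(301, 125) [364.3  46.7  78. ]
(299, 215) [442.7  40.6  78. ]
(228, 345) [579.1 -42.1  75. ]
(366, 345) [584.1 102.5  75. ]
```

View pics/w2.png

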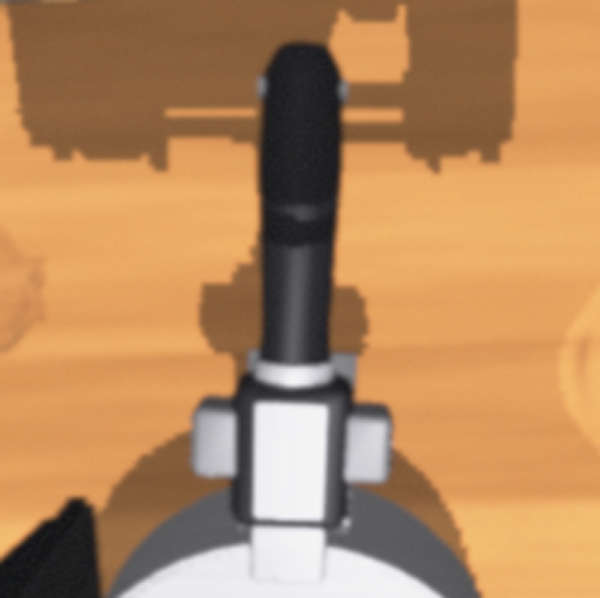

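```bash
python3 -c "
from h import *
plan([481,37.5,100],-4.6)"
```

```text
at [459.2  60.7 215.7] rpy [-90.2  -0.4  -2.2] d [  21.8  -23.2 -115.7] dyaw -2.4 n 3 t 4.1
[[0.73, 3.86, -0.73], [0.2, 0.8, 0.4]]
[[0.76, 3.86, -0.73], [0.0, 0.8, -0.0]]
[[0.77, 3.86, -0.72], [0.0, 0.8, -0.0]]
```

Call:
apply_moves(increments=[[[0.75,3.85,-0.75],[0.2,0.8,0.4],9.5],[[0.75,3.85,-0.75],[0,0.8,0],9.5],[[0.75,3.85,-0.75],[0,0.8,0],9.5],[[0,0,0],[0,0,0],9.5],[[0,0,0],[0,0,0],9.5]])

```text
t: 4.72
eef_pos: [482.6, 36.4, 99.4]
tcp_rot: [-1.571, -0.003, -0.081]
ft_force: [-0.9, -0.6, 0.4]
opening: 0.999
```

```bash
python3 - <<'E'
from h import *
plan([481,37.5,59],-4.6)
p,T,s=shot('wrist','w3.png')
rep(p,T,['pinch_point','foot','pan_rim'])
E
```

```text
at [482.6  36.4  99.4] rpy [-90.   -0.2  -4.6] d [ -1.6   1.1 -40.4] dyaw 0.0 n 1 t 4.72
[[-0.18, 4.04, 0.09], [-0.0, -0.0, 0.2]]
mark_of pinch_point 0.69 [478.6  37.1  72.8]
```

View pics/w3.png

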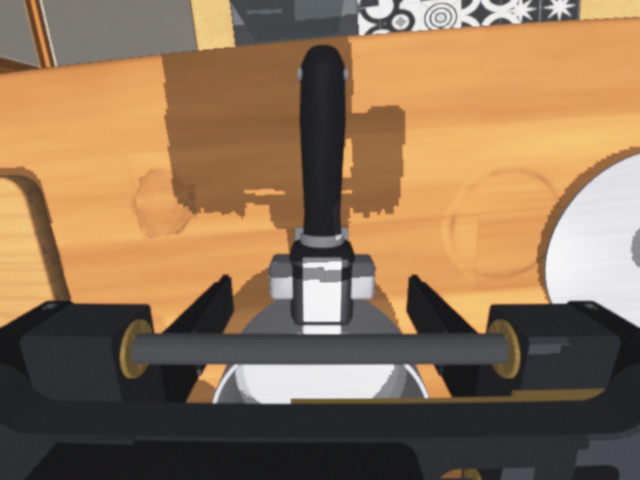

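Call:
apply_moves(increments=[[[-0.1,2.0,0.13],[0,0,0.2],9.5],[[-0.05,2.0,0],[0,0,0],8.0],[[0,0,0],[0,0,0],6.8],[[0,0,0],[0,0,0],6.6],[[0,0,0],[0,0,0],6.6]])

```text
t: 5.55
eef_pos: [483.3, 38.5, 63.5]
tcp_rot: [-1.57, -0.009, -0.079]
ft_force: [1.2, 1.1, 1.4]
opening: 0.7
```

```bash
python3 - <<'E'
from h import *
plan([481,37.8,59],-4.6)
s=readout.state();print(s['ft_force'],s['opening']*95.1)
p,T,s=shot('wrist')
for uv in [(271,277),(374,277)]: print(pix2w(p,T,uv,79).round(1))
im=cv2.resize(p['img'][150:400,180:460],None,fx=2.5,fy=2.4,interpolation=cv2.INTER_CUBIC);cv2.imwrite('pics/w4.png',im[:,:,::-1])
E
```

```text
at [483.3  38.5  63.5] rpy [-90.   -0.5  -4.5] d [-2.3 -0.7 -4.5] dyaw -0.1 n 1 t 5.55
[[-0.23, 0.45, -0.09], [-0.0, 0.1, 0.5]]
[1.19267237 1.06094497 1.42206807] 66.53240180407644
[464.3  15.2  79. ]
[468.3  65.1  79. ]
```

View pics/w4.png

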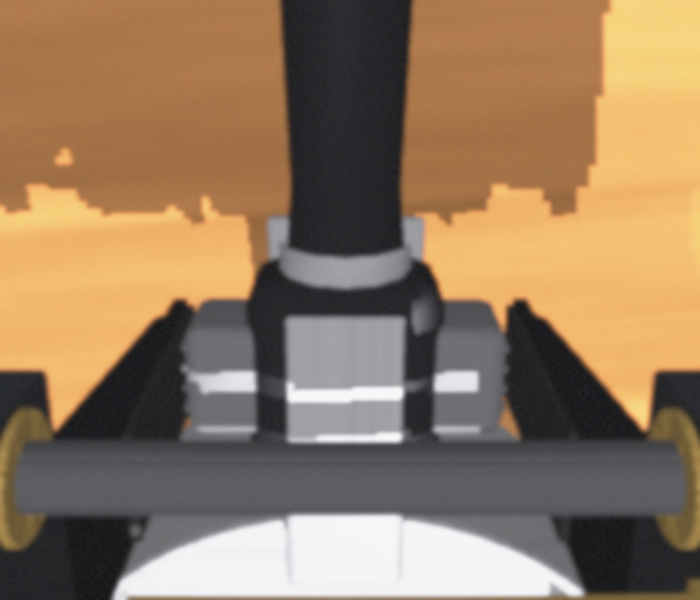

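Call:
apply_moves(increments=[[[-0.25,0.4,-0.07],[0,0,0.5],6.6],[[0,0,0],[0,0,0],6.2],[[0,0,0],[0,0,0],6.2],[[0,0,0],[0,0,0],5.8],[[0,0,0],[0,0,0],5.8]])

```text
t: 6.22
eef_pos: [480.9, 37.9, 59.9]
tcp_rot: [-1.57, -0.001, -0.08]
ft_force: [0.1, -0.1, 1.2]
opening: 0.612
```

```bash
python3 - <<'E'
from h import *
plan([481,37.8,59],-4.6)
s=readout.state();print(s['ft_force'],s['moment'],s['opening']*95.1)
p,T,s=shot('wrist')
print(pix2w(p,T,(320,275),86),pix2w(p,T,(320,329),86))
E
```

```text
at [480.9  37.9  59.9] rpy [-90.   -0.   -4.6] d [ 0.1 -0.1 -0.9] dyaw -0.0 n 1 t 6.22
[[0.01, 0.09, -0.01], [-0.0, 0.0, 0.0]]
[ 0.14063639 -0.08970824  1.15226985] [ 0.08155181 -0.12025938  0.03210016] 58.19523857502567
[458.77668719  38.68439924  86.        ] [486.13954288  36.48213766  86.        ]
```

Call:
apply_moves(increments=[[[0,0,0],[0,0,0],5.2],[[0,0,0],[0,0,0],4.5],[[0,0,0],[0,0,0],4.0],[[0,0,0],[0,0,0],4.0],[[0,0,0],[0,0,0],4.0]])

```text
t: 6.9
eef_pos: [480.6, 37.9, 60.5]
tcp_rot: [-1.571, -0.001, -0.079]
ft_force: [0.3, -0.9, 0.3]
opening: 0.477
```

```bash
python3 - <<'E'
from h import *
plan([481,37.8,100],-4.6)
s=readout.state();print(s['ft_force'],s['moment'],s['opening']*95.1)
E
```

```text
at [480.6  37.9  60.5] rpy [-90.   -0.   -4.5] d [ 0.4 -0.1 39.5] dyaw -0.1 n 1 t 6.9
[[0.04, -3.95, -0.0], [-0.0, 0.1, 0.0]]
[ 0.27287556 -0.93378667  0.25663974] [ 0.07850433 -0.11619768  0.01438925] 45.406933803416436
```

Call:
apply_moves(increments=[[[0,-0.5,0],[0,0,0],4.0],[[0,-0.5,0],[0,0,0],4.0],[[0,-0.5,0],[0,0,0],4.0],[[0,-0.5,0],[0,0,0],4.0],[[0,0,0],[0,0,0],4.0]])

```text
t: 7.52
eef_pos: [480.5, 37.9, 81.7]
tcp_rot: [-1.571, -0.0, -0.079]
ft_force: [0.0, 1.4, -2.1]
opening: 0.478
```

```bash
python3 - <<'E'
from h import *
plan([481,37.8,160],-4.6)
s=readout.state();print(s['ft_force'],s['moment'],s['opening']*95.1)
E
```

```text
at [480.5  37.9  81.7] rpy [-90.   -0.   -4.5] d [ 0.5 -0.1 78.3] dyaw -0.1 n 2 t 7.53
[[0.03, -3.91, -0.0], [-0.0, 0.0, 0.0]]
[[0.03, -3.91, -0.0], [-0.0, 0.0, 0.0]]
[ 0.00717752  1.39112364 -2.10242495] [ 0.04358853 -0.14188892 -0.01794182] 45.43457543151123
```

Call:
apply_moves(increments=[[[0,-2.5,0],[0,0,0],4.0],[[0,-4,0],[0,0,0],4.0],[[0,-4,0],[0,0,0],4.0],[[0,0,0],[0,0,0],4.0],[[0,0,0],[0,0,0],4.0]])

```text
t: 8.15
eef_pos: [479.6, 37.9, 188.4]
tcp_rot: [-1.571, 0.002, -0.079]
ft_force: [0.7, 0.1, -1.5]
opening: 0.474
```

```bash
python3 - <<'E'
from h import *
p,T,s=shot('top')
for uv in [(400,257),(484,258),(483,320),(400,318)]: print(pix2w(p,T,uv,22).round(1))
plan([497,-358,187],-90,rows=12)
s=readout.state();print(s['ft_force'],s['opening']*95.1)
E
```

```text
[ 601.3 -186.8   22. ]
[ 596.6 -466.8   22. ]
[ 393.5 -455.2   22. ]
[ 402.5 -182.2   22. ]
at [479.7  37.9 188.3] rpy [-90.    0.1  -4.5] d [  17.3 -395.9   -1.3] dyaw -85.5 n 9 t 8.2
[[0.54, 0.01, -4.37], [0.0, 9.5, -0.1]]
[[1.25, 0.01, -4.22], [0.0, 9.5, -0.0]]
[[1.93, 0.01, -3.96], [-0.0, 9.5, -0.0]]
[[2.56, 0.01, -3.58], [-0.0, 9.5, 0.0]]
[[3.12, 0.01, -3.11], [-0.0, 9.5, -0.0]]
[[3.59, 0.01, -2.56], [0.0, 9.5, 0.0]]
[[3.96, 0.01, -1.93], [0.0, 9.5, 0.0]]
[[4.22, 0.01, -1.25], [0.0, 9.5, 0.0]]
[[4.37, 0.01, -0.54], [0.0, 9.5, -0.0]]
[-0.04034058 -0.67942308 -1.71248465] 45.130525794172556
```

Call:
apply_moves(increments=[[[0.4,0,-3.3],[0,7.1,0],4.0],[[0.8,0,-3.2],[0,7.1,0],4.0],[[1.2,0,-3.1],[0,7.1,0],4.0],[[1.55,0,-2.9],[0,7.1,0],4.0],[[1.9,0,-2.7],[0,7.1,0],4.0]])

```text
t: 8.82
eef_pos: [483.5, -129.9, 181.7]
tcp_rot: [-1.576, 0.012, -0.714]
ft_force: [0.9, -0.3, -1.1]
opening: 0.473
```

```bash
python3 - <<'E'
from h import *
plan([497,-358,187],-90,n=7)
s=readout.state();print(s['ft_force'],s['opening']*95.1)
E
```

```text
at [ 483.5 -129.9  181.7] rpy [-90.3   0.7 -40.9] d [  13.5 -228.1    5.3] dyaw -49.1 n 7 t 8.82
[[2.28, -0.09, -2.34], [0.4, 7.0, -0.7]]
[[2.55, -0.08, -2.04], [0.0, 7.0, 0.0]]
[[2.78, -0.08, -1.71], [0.0, 7.0, 0.0]]
[[2.97, -0.08, -1.36], [-0.0, 7.0, -0.0]]
[[3.11, -0.08, -0.99], [0.0, 7.0, 0.0]]
[ 0.94136471 -0.29203742 -1.0988107 ] 45.00909489523885
```

Call:
apply_moves(increments=[[[2.3,-0.1,-2.35],[0.4,7.0,-0.7],4.0],[[2.55,-0.1,-2.05],[0,7.0,0],4.0],[[2.8,-0.1,-1.7],[0,7.0,0],4.0],[[3.0,-0.1,-1.35],[0,7.0,0],4.0],[[3.1,-0.1,-1.0],[0,7.0,0],4.0]])

```text
t: 9.45
eef_pos: [489.9, -298.1, 178.6]
tcp_rot: [-1.578, 0.008, -1.346]
ft_force: [-0.5, -0.1, -2.3]
opening: 0.474
```

```bash
python3 - <<'E'
from h import *
plan([497,-358,180],-90,n=2)
s=readout.state();print(s['ft_force'],s['opening']*95.1)
E
```

```text
at [ 489.9 -298.1  178.6] rpy [-90.4   0.5 -77.1] d [  7.1 -59.9   1.4] dyaw -12.9 n 2 t 9.45
[[3.0, -0.09, -0.32], [0.4, 6.4, -0.4]]
[[3.02, -0.07, 0.02], [0.0, 6.4, 0.0]]
[-0.52353072 -0.12383751 -2.29770148] 45.10349911641956
```

Call:
apply_moves(increments=[[[2.8,0,-0.3],[0.4,6.4,-0.4],4.0],[[2.8,0,0],[0,6.4,0],4.0],[[0,3.0,0],[0,0,0],4.0],[[0,4.0,0],[0,0,0],4.0],[[0,0,0],[0,0,0],4.0]])

```text
t: 10.07
eef_pos: [493.6, -356.8, 98.5]
tcp_rot: [-1.58, 0.008, -1.583]
ft_force: [-0.4, 0.1, -1.5]
opening: 0.476
```

```bash
python3 - <<'E'
from h import *
plan([497,-358,54],-90,n=4)
s=readout.state();print(s['ft_force'],s['opening']*95.1)
p,T,s=shot('wrist','w5.png')
E
```

```text
at [ 493.6 -356.8   98.5] rpy [-90.5   0.4 -90.7] d [  3.4  -1.2 -44.5] dyaw 0.7 n 4 t 10.07
[[0.04, 1.11, 0.09], [0.5, -0.2, -0.4]]
[[0.03, 1.11, 0.08], [0.0, -0.2, -0.0]]
[[0.03, 1.11, 0.08], [0.0, -0.2, 0.0]]
[[0.03, 1.11, 0.08], [0.0, -0.2, 0.0]]
[-0.43661633  0.06362309 -1.49147188] 45.22557759282576
```

View pics/w5.png

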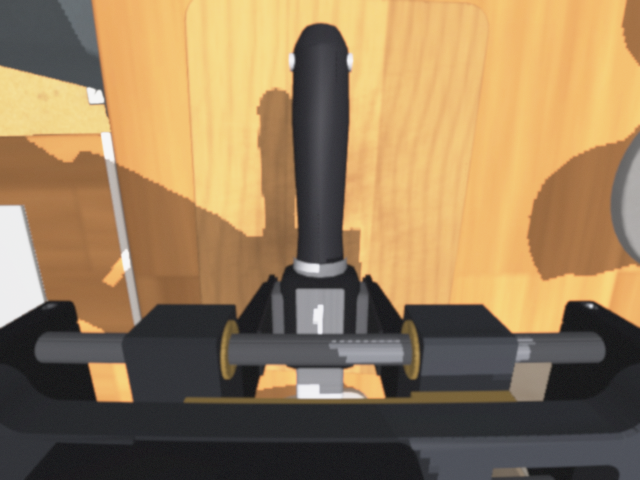

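Call:
apply_moves(increments=[[[0.05,1.5,0.1],[0.5,-0.2,-0.4],4.0],[[0,1.5,0.1],[0,0,0],4.0],[[0,1.1,0],[0,0,0],4.0],[[0,0.3,0],[0,0,0],4.0],[[0,0,0],[0,0,0],4.0]])

```text
t: 10.75
eef_pos: [498.4, -359.1, 58.5]
tcp_rot: [-1.565, -0.005, -1.579]
ft_force: [-0.2, 0.4, -1.7]
opening: 0.474
```

```bash
python3 - <<'E'
from h import *
plan([497,-358,50.5],-90,n=1)
s=readout.state();print(s['ft_force'],s['opening']*95.1)
E
```

```text
at [ 498.4 -359.1   58.5] rpy [-89.7  -0.3 -90.4] d [-1.4  1.1 -8. ] dyaw 0.4 n 1 t 10.75
[[-0.11, 0.8, -0.15], [-0.3, -0.4, 0.3]]
[-0.17367083  0.35303158 -1.65635992] 45.12344747289627
```

Call:
apply_moves(increments=[[[0,0.4,0],[-0.3,0,0.3],4.0],[[0,0.2,0],[0,0,0],4.0],[[0,0.15,0],[0,0,0],4.0],[[0,0.1,0],[0,0,0],4.0],[[0,0,0],[0,0,0],4.0]])

```text
t: 11.38
eef_pos: [498.8, -359.4, 50.7]
tcp_rot: [-1.57, -0.0, -1.579]
ft_force: [-0.0, 0.7, 0.3]
opening: 0.48
```

```bash
python3 - <<'E'
from h import *
plan([497,-358,50.5],-90,n=1)
s=readout.state();print(s['ft_force'],s['opening']*95.1)
E
```

```text
at [ 498.8 -359.4   50.7] rpy [-89.9  -0.  -90.4] d [-1.8  1.4 -0.2] dyaw 0.4 n 1 t 11.38
[[-0.14, 0.02, -0.18], [-0.1, -0.4, 0.0]]
[-0.03637088  0.6681004   0.33127504] 45.67539119000268
```

Call:
apply_moves(increments=[[[0,0.05,0],[0,0,0],4.0],[[0,0,0],[0,0,0],5.2],[[0,0,0],[0,0,0],6.2],[[0,0,0],[0,0,0],8.0],[[0,0,0],[0,0,0],9.0]])

```text
t: 12.0
eef_pos: [499.0, -359.6, 50.4]
tcp_rot: [-1.569, -0.001, -1.579]
ft_force: [-0.4, 0.5, 0.7]
opening: 0.802
```

```bash
python3 - <<'E'
from h import *
s=readout.state();print(s['ft_force'],s['opening']*95.1,s['eef_pos'])
p,T,s=shot('wrist','w6.png')
E
```

```text
[-0.38694136  0.51909559  0.68399306] 76.26414339130235 [ 498.98656662 -359.57345649   50.4147815 ]
```

View pics/w6.png

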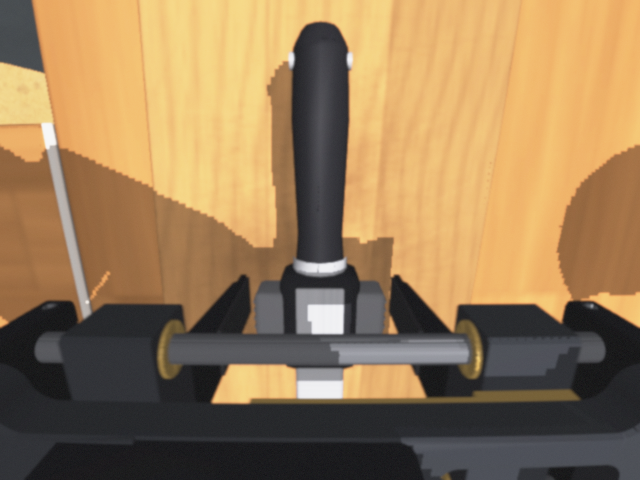

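Call:
apply_moves(increments=[[[0,0,0],[0,0,0],9.5],[[0,-2.0,0],[0,0,0],9.5],[[0,-5.0,0],[0,0,0],9.5],[[0,-5.0,0],[0,0,0],9.5],[[0,-3.0,0],[0,0,0],9.5]])

```text
t: 12.68
eef_pos: [498.1, -359.0, 202.4]
tcp_rot: [-1.573, 0.003, -1.579]
ft_force: [0.3, -0.0, -0.4]
opening: 0.999
```

```bash
python3 - <<'E'
from h import *
plan([500,302,210],-25,n=14,rows=14)
E
```

```text
at [ 498.1 -359.   202.4] rpy [-90.1   0.2 -90.5] d [  1.9 661.    7.6] dyaw 65.5 n 14 t 12.68
[[-4.72, -0.04, -0.02], [0.1, -4.7, -0.2]]
[[-4.71, -0.05, 0.36], [0.0, -4.7, -0.0]]
[[-4.66, -0.05, 0.74], [-0.0, -4.7, 0.0]]
[[-4.59, -0.05, 1.12], [0.0, -4.7, 0.0]]
[[-4.48, -0.05, 1.49], [0.0, -4.7, 0.0]]
[[-4.34, -0.05, 1.85], [0.0, -4.7, 0.0]]
[[-4.18, -0.05, 2.2], [0.0, -4.7, 0.0]]
[[-3.98, -0.05, 2.53], [0.0, -4.7, 0.0]]
[[-3.76, -0.05, 2.85], [-0.0, -4.7, 0.0]]
[[-3.52, -0.05, 3.15], [0.0, -4.7, 0.0]]
[[-3.25, -0.05, 3.42], [-0.0, -4.7, 0.0]]
[[-2.96, -0.05, 3.68], [0.0, -4.7, 0.0]]
[[-2.65, -0.05, 3.91], [0.0, -4.7, 0.0]]
[[-2.33, -0.05, 4.11], [-0.0, -4.7, 0.0]]
```

Call:
apply_moves(increments=[[[-4.7,0,0],[0.1,-4.7,-0.2],9.5],[[-4.7,-0.1,0.35],[0,-4.7,0],9.5],[[-4.65,-0.1,0.75],[0,-4.7,0],9.5],[[-4.6,-0.1,1.1],[0,-4.7,0],9.5],[[-4.5,-0.1,1.5],[0,-4.7,0],9.5]])

```text
t: 13.3
eef_pos: [498.1, -119.9, 209.1]
tcp_rot: [-1.567, -0.007, -1.161]
ft_force: [1.0, -0.3, -0.6]
opening: 1.004
```

Call:
apply_moves(increments=[[[-4.35,-0.1,1.85],[0,-4.7,0],9.5],[[-4.2,-0.1,2.2],[0,-4.7,0],9.5],[[-4.0,-0.1,2.55],[0,-4.7,0],9.5],[[-3.75,-0.1,2.85],[0,-4.7,0],9.5],[[-3.5,-0.1,3.15],[0,-4.7,0],9.5]])

```text
t: 13.92
eef_pos: [494.3, 124.2, 214.1]
tcp_rot: [-1.569, -0.011, -0.737]
ft_force: [1.0, -0.4, 0.1]
opening: 0.999
```

Call:
apply_moves(increments=[[[-3.25,-0.1,3.4],[0,-4.7,0],9.5],[[-2.5,0,3.0],[0,-4.7,0],9.5],[[-1.0,0,1.5],[0,-4.7,0],9.5],[[0,0,0],[0,0,0],9.5],[[0,0,0],[0,0,0],9.5]])

```text
t: 14.55
eef_pos: [489.9, 234.0, 215.0]
tcp_rot: [-1.57, -0.012, -0.481]
ft_force: [-0.8, 0.6, -1.3]
opening: 0.999
```

```bash
python3 - <<'E'
from h import *
p,T,s=shot('wrist','w7.png')
rep(p,T,['lid','lid_knob','food_tin','pan_rim'])
plan([509,302,100],-25)
p,T,s=shot('scene');rep(p,T,['pan_rim'])
E
```

```text
mark_of lid 0.71 [462.2 508.7   1.7]
mark_of lid 0.62 [510.9 299.6  -1.9]
mark_of lid_knob 0.84 [510.7 299.4  51.5]
mark_of lid_knob 0.62 [464.4 505.   46.6]
mark_of food_tin 0.81 [637.8 278.4   1.5]
mark_of food_tin 0.29 [593.6  26.4  74.7]
mark_of pan_rim 0.6 [594.4  26.7  73.7]
at [490.1 233.9 215. ] rpy [-90.   -0.7 -27.5] d [  18.9   68.1 -115. ] dyaw 2.5 n 3 t 14.8
[[-0.54, 3.83, 2.3], [-0.0, -0.8, 0.7]]
[[-0.46, 3.83, 2.31], [0.0, -0.8, 0.0]]
[[-0.42, 3.83, 2.32], [0.0, -0.8, 0.0]]
mark_of pan_rim 0.77 [599.4  27.1  73.8]
```

View pics/w7.png

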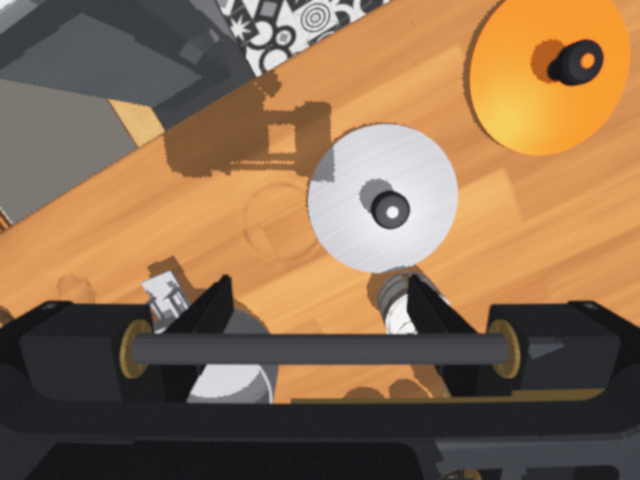

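Call:
apply_moves(increments=[[[-0.5,3.8,2.3],[0,-0.8,0.7],9.5],[[-0.45,3.8,2.25],[0,-0.8,0],9.5],[[-0.4,3.8,2.25],[0,-0.8,0],9.5],[[0,0,0],[0,0,0],9.5],[[0,0,0],[0,0,0],9.5]])

```text
t: 15.52
eef_pos: [511.2, 301.3, 100.0]
tcp_rot: [-1.568, -0.002, -0.44]
ft_force: [0.2, 1.0, 0.5]
opening: 1.0
```

```bash
python3 - <<'E'
from h import *
p,T,s=shot('wrist','w8.png')
rep(p,T,['lid','lid_knob'])
plan([510.5,300,32],-25)
E
```

```text
mark_of lid 0.96 [463.6 506.3   3.7]
mark_of lid 0.68 [509.1 302.1  -3.7]
mark_of lid_knob 0.88 [510.7 300.3  52.4]
mark_of lid_knob 0.73 [464.  504.6  47.1]
at [511.3 301.2 100.5] rpy [-89.8  -0.2 -25.2] d [ -0.8  -1.2 -68.5] dyaw 0.2 n 2 t 15.68
[[-0.02, 3.42, -0.08], [-0.2, -0.1, 0.2]]
[[-0.01, 3.42, -0.07], [0.0, -0.1, -0.0]]
```

View pics/w8.png

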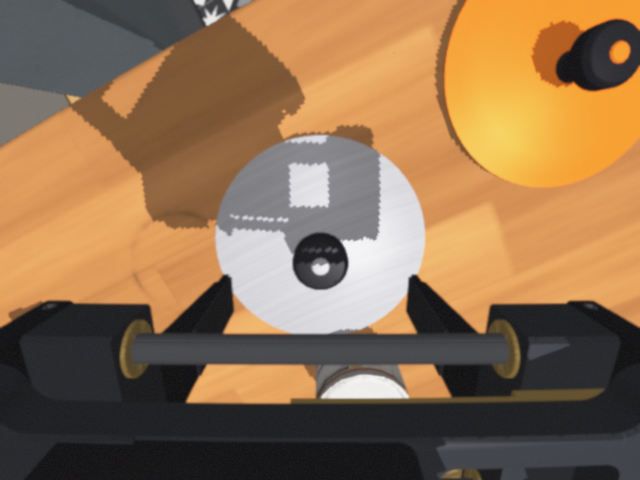

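Call:
apply_moves(increments=[[[0,3.4,-0.05],[-0.2,0,0.2],9.5],[[0,3.3,0],[0,0,0],9.5],[[0,0,0],[0,0,0],7.0],[[0,0,0],[0,0,0],5.0],[[0,0,0],[0,0,0],4.6]])

```text
t: 16.3
eef_pos: [514.4, 300.5, 39.6]
tcp_rot: [-1.563, -0.006, -0.443]
ft_force: [0.1, -0.2, -0.5]
opening: 0.741
```

```bash
python3 - <<'E'
from h import *
plan([510.5,300,32],-25)
s=readout.state();print(s['ft_force'],s['opening']*95.1)
E
```

```text
at [514.4 300.5  39.6] rpy [-89.5  -0.4 -25.4] d [-3.9 -0.5 -7.6] dyaw 0.4 n 1 t 16.3
[[-0.33, 0.75, -0.21], [-0.5, -0.4, 0.4]]
[ 0.06016024 -0.2383969  -0.51233298] 70.4728303868722
```

Call:
apply_moves(increments=[[[-0.3,0.7,-0.2],[-0.5,-0.4,0.4],6.5],[[0,0,0],[0,0,0],5.5],[[0,0,0],[0,0,0],4.6],[[0,0,0],[0,0,0],4.4],[[0,0,0],[0,0,0],4.4]])

```text
t: 16.92
eef_pos: [511.2, 300.3, 33.8]
tcp_rot: [-1.57, -0.0, -0.435]
ft_force: [-0.6, 0.6, 0.1]
opening: 0.466
```

```bash
python3 - <<'E'
from h import *
plan([510.5,300,32],-25)
s=readout.state();print(s['ft_force'],s['opening']*95.1)
E
```

```text
at [511.2 300.3  33.8] rpy [-90.   -0.  -24.9] d [-0.7 -0.3 -1.8] dyaw -0.1 n 1 t 16.93
[[-0.05, 0.18, -0.06], [-0.0, 0.1, 0.0]]
[-0.59317339  0.57570171  0.124815  ] 44.30379752209164
```

Call:
apply_moves(increments=[[[0,0.15,0],[0,0,0],4.2],[[0,0,0],[0,0,0],3.5],[[0,0,0],[0,0,0],3.0],[[0,0,0],[0,0,0],3.0],[[0,0,0],[0,0,0],3.0]])

```text
t: 17.55
eef_pos: [511.3, 300.4, 32.2]
tcp_rot: [-1.57, -0.0, -0.435]
ft_force: [0.2, 0.1, 0.5]
opening: 0.392
```

```bash
python3 - <<'E'
from h import *
plan([511,300,32],-25)
s=readout.state();print(s['ft_force'],s['moment'],s['opening']*95.1)
E
```

```text
at [511.3 300.4  32.2] rpy [-89.9  -0.  -24.9] d [-0.3 -0.4 -0.2] dyaw -0.1 n 1 t 17.55
[[-0.01, 0.02, -0.04], [-0.1, 0.1, 0.0]]
[0.20069242 0.14198897 0.52159843] [ 0.05254265 -0.1327165   0.03976638] 37.30500914811626
```

Call:
apply_moves(increments=[[[0,-1.0,0],[0,0,0],3.0],[[0,-2.5,0],[0,0,0],3.0],[[0,-4.0,0],[0,0,0],3.0],[[0,-4.0,0],[0,0,0],3.0],[[0,-2.5,0],[0,0,0],3.0]])

```text
t: 18.18
eef_pos: [509.8, 299.5, 176.0]
tcp_rot: [-1.574, 0.003, -0.435]
ft_force: [0.6, -0.1, -2.7]
opening: 0.387
```

```bash
python3 - <<'E'
from h import *
from scipy.optimize import minimize
s=readout.state();print(s['ft_force'],s['moment'],s['opening']*95.1)
pw,_,_=shot('wrist');pt,Tt,_=shot('top','top2.png');ps,Ts,_=shot('scene','scene2.png')
st1={'eef_pos':[459.0855,60.1107,215.7436],'tcp_rot':[-1.57465,-.0068737,-.0395097]}
a=np.linspace(0,2*np.pi,720,endpoint=False)
def proj(p,T,c,r):
    X=np.c_[c[0]+r*np.cos(a),c[1]+r*np.sin(a),np.full(a.size,75.)]
    Rc=T[:3,:3].T;t=-Rc@T[:3,3]
    return cv2.projectPoints(X,cv2.Rodrigues(Rc)[0],t,K(p),np.array(p['distortion'],float))[0][:,0]
def fit(n,p,T,fn,box,dr):
    g=cv2.GaussianBlur(cv2.imread('pics/'+fn,0).astype(np.float32),(0,0),1)
    def sam(c,r):
        q=proj(p,T,c,r).astype(np.float32);v=cv2.remap(g,q[:,:1],q[:,1:],1)[:,0]
        return v,(q[:,0]>box[0])&(q[:,0]<box[1])&(q[:,1]>box[2])&(q[:,1]<box[3])
    best=[]
    for x in np.arange(586,610,1.):
        for y in np.arange(16,42,1.):
            vi,m=sam((x,y),80-dr);vo,_=sam((x,y),80+dr);d=np.clip(np.abs(vi-vo),0,60)
            best.append((d[m].mean(),x,y))
    best.sort(reverse=True);print(n,[(round(float(b[0]),1),b[1],b[2]) for b in best[:5]])
fit('wrist',pw,Tw(pw,st1),'w1.png',(215,375,270,335),2)
fit('top',pt,Tt,'top1.png',(300,370,200,300),4)
fit('scene',ps,Ts,'scene1.png',(280,370,215,290),3)
plan([597.5,28,155],-25,rows=10)
E
```

```text
[ 0.59346254 -0.13635089 -2.71410008] [ 0.1216178  -0.17534417 -0.00240177] 36.84676058792313
wrist [(52.9, np.float64(597.0), np.float64(26.0)), (52.0, np.float64(598.0), np.float64(26.0)), (51.8, np.float64(598.0), np.float64(25.0)), (51.7, np.float64(597.0), np.float64(27.0)), (51.6, np.float64(599.0), np.float64(26.0))]
top [(33.9, np.float64(592.0), np.float64(29.0)), (33.8, np.float64(593.0), np.float64(29.0)), (33.7, np.float64(592.0), np.float64(30.0)), (33.6, np.float64(593.0), np.float64(28.0)), (33.5, np.float64(592.0), np.float64(28.0))]
scene [(21.2, np.float64(594.0), np.float64(23.0)), (21.2, np.float64(595.0), np.float64(24.0)), (21.2, np.float64(594.0), np.float64(24.0)), (21.2, np.float64(593.0), np.float64(24.0)), (21.1, np.float64(596.0), np.float64(24.0))]
at [509.8 299.5 174.6] rpy [-90.2   0.2 -24.9] d [  87.7 -271.5  -19.6] dyaw -0.1 n 6 t 18.32
[[3.23, 0.33, -3.49], [0.2, 0.0, -0.2]]
[[3.23, 0.33, -3.49], [0.0, 0.0, 0.0]]
[[3.23, 0.33, -3.49], [0.0, 0.0, 0.0]]
[[3.23, 0.33, -3.49], [0.0, 0.0, 0.0]]
[[3.24, 0.33, -3.49], [0.0, 0.0, 0.0]]
[[3.24, 0.33, -3.48], [0.0, 0.0, 0.0]]
```

Call:
apply_moves(increments=[[[2.0,0,-2.2],[0.2,0,-0.2],3.0],[[3.2,0,-3.5],[0,0,0],3.0],[[3.2,0,-3.5],[0,0,0],3.0],[[3.2,0,-3.5],[0,0,0],3.0],[[3.2,0,-3.5],[0,0,0],3.0]])

```text
t: 18.95
eef_pos: [573.7, 86.6, 166.8]
tcp_rot: [-1.576, 0.008, -0.43]
ft_force: [0.3, -0.8, -2.0]
opening: 0.389
```

```bash
python3 - <<'E'
from h import *
plan([597.3,27.2,160],-25)
E
```

```text
at [573.7  86.6 166.8] rpy [-90.3   0.5 -24.6] d [ 23.6 -59.4  -6.8] dyaw -0.4 n 2 t 18.95
[[2.31, 0.33, -2.21], [0.3, 0.2, -0.5]]
[[2.32, 0.34, -2.2], [0.0, 0.2, 0.0]]
```

Call:
apply_moves(increments=[[[2.3,0.3,-2.2],[0.3,0.2,-0.5],3.0],[[1.7,0.3,-1.6],[0,0.2,0],3.0],[[0,1.5,0],[0,0,0],3.0],[[0,1.0,0],[0,0,0],3.0],[[0,0,0],[0,0,0],3.0]])

```text
t: 19.58
eef_pos: [591.4, 31.5, 126.9]
tcp_rot: [-1.575, 0.01, -0.441]
ft_force: [-0.3, -0.3, -2.5]
opening: 0.386
```

```bash
python3 - <<'E'
from h import *
plan([597.3,27.2,112],-25,n=2)
s=readout.state();print(s['ft_force'])
p,T,s=shot('wrist','w9.png')
p,T,s=shot('scene','s9.png');rep(p,T,['pan_rim','lid'])
E
```

```text
at [591.4  31.5 126.9] rpy [-90.3   0.6 -25.2] d [  5.9  -4.3 -14.9] dyaw 0.2 n 2 t 19.57
[[0.36, 0.74, -0.07], [0.3, -0.1, -0.6]]
[[0.36, 0.75, -0.07], [-0.0, -0.1, 0.0]]
[-0.34377176 -0.30129074 -2.46833255]
mark_of pan_rim 0.82 [599.4  25.9  73.5]
mark_of lid 0.95 [461.2 512.5   4.1]
mark_of lid 0.75 [588.8  34.5  97.5]
```

View pics/w9.png

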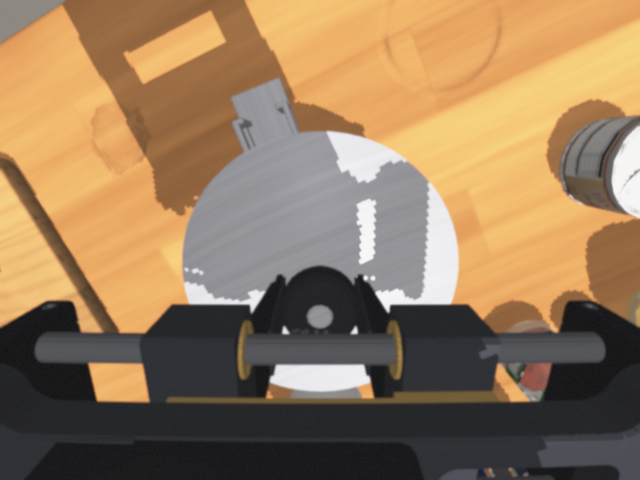

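Call:
apply_moves(increments=[[[0.35,0.7,-0.05],[0.3,0,-0.6],3.0],[[0.35,0.6,-0.05],[0,0,0],3.0],[[0,0,0],[0,0,0],3.0],[[0,0,0],[0,0,0],3.0],[[0,0,0],[0,0,0],3.0]])

```text
t: 20.4
eef_pos: [599.0, 27.4, 115.7]
tcp_rot: [-1.568, -0.006, -0.44]
ft_force: [-0.7, -0.2, -2.6]
opening: 0.39
```

```bash
python3 - <<'E'
from h import *
plan([597.3,27.2,104],-25,n=4)
s=readout.state();print(s['ft_force'],s['moment'])
E
```

```text
at [599.   27.4 115.7] rpy [-89.8  -0.3 -25.2] d [ -1.7  -0.2 -11.7] dyaw 0.2 n 4 t 20.4
[[-0.04, 0.29, -0.02], [-0.2, -0.1, 0.3]]
[[-0.04, 0.29, -0.02], [0.0, -0.1, 0.0]]
[[-0.04, 0.29, -0.02], [-0.0, -0.1, 0.0]]
[[-0.04, 0.29, -0.02], [0.0, -0.1, -0.0]]
[-0.68401836 -0.18427824 -2.6390046 ] [ 0.04645674 -0.15001419  0.02073534]
```

Call:
apply_moves(increments=[[[-0.1,0.3,-0.05],[-0.2,-0.1,0.3],3.0],[[-0.05,0.3,0],[0,0,0],3.0],[[0,0.2,0],[0,0,0],3.0],[[0,0.1,0],[0,0,0],3.0],[[0,0,0],[0,0,0],3.0]])

```text
t: 21.02
eef_pos: [597.3, 27.7, 106.1]
tcp_rot: [-1.572, -0.0, -0.438]
ft_force: [0.9, -0.0, -3.5]
opening: 0.389
```

```bash
python3 - <<'E'
from h import *
plan([597.3,27.2,100],-25,n=2)
s=readout.state();print(s['ft_force'],s['moment'])
E
```

```text
at [597.3  27.7 106.1] rpy [-90.   -0.  -25.1] d [-0.  -0.5 -6.1] dyaw 0.1 n 2 t 21.02
[[0.01, 0.3, -0.02], [0.0, -0.1, 0.0]]
[[0.01, 0.3, -0.02], [0.0, -0.1, -0.0]]
[ 0.85533847 -0.04799039 -3.45125871] [ 0.03919551 -0.15933971  0.00123448]
```

Call:
apply_moves(increments=[[[0,0.2,-0.05],[0,0,0],3.0],[[0,0.2,0],[0,0,0],3.0],[[0,0.1,0],[0,0,0],3.0],[[0,0.1,0],[0,0,0],3.0],[[0,0,0],[0,0,0],3.0]])

```text
t: 21.65
eef_pos: [597.7, 27.0, 100.2]
tcp_rot: [-1.571, -0.002, -0.438]
ft_force: [0.4, -0.6, -0.8]
opening: 0.388
```

```bash
python3 - <<'E'
from h import *
plan([597.3,27.2,98.2],-25,n=2)
s=readout.state();print(s['ft_force'],s['moment'])
E
```

```text
at [597.7  27.  100.2] rpy [-90.   -0.1 -25.1] d [-0.4  0.2 -2. ] dyaw 0.1 n 2 t 21.65
[[-0.02, 0.1, -0.0], [0.0, -0.0, 0.1]]
[[-0.02, 0.1, -0.0], [0.0, -0.0, -0.0]]
[ 0.35550644 -0.59151746 -0.76256375] [-0.08024285 -0.11711086 -0.029021  ]
```

Call:
apply_moves(increments=[[[0,0.1,0],[0,0,0],3.0],[[0,0.1,0],[0,0,0],3.0],[[0,0.05,0],[0,0,0],3.0],[[0,0,0],[0,0,0],3.0],[[0,0,0],[0,0,0],3.0]])

```text
t: 22.28
eef_pos: [597.7, 27.1, 98.1]
tcp_rot: [-1.571, -0.002, -0.438]
ft_force: [-0.1, 0.0, 0.7]
opening: 0.391
```

```bash
python3 - <<'E'
from h import *
plan([597.3,27.2,98.2],-25,n=2)
s=readout.state();print(s['ft_force'],s['moment'])
E
```

```text
at [597.7  27.1  98.1] rpy [-90.   -0.1 -25.1] d [-0.4  0.1  0.1] dyaw 0.1 n 2 t 22.27
[[-0.02, -0.0, -0.0], [0.0, -0.1, 0.1]]
[[-0.02, -0.0, -0.0], [0.0, -0.1, 0.0]]
[-0.13042112  0.01987719  0.67124326] [ 0.00708776 -0.11950384  0.02317629]
```

Call:
apply_moves(increments=[[[0,0,0],[0,0,0],4.2],[[0,0,0],[0,0,0],5.0],[[0,0,0],[0,0,0],6.5],[[0,0,0],[0,0,0],7.0],[[0,0,0],[0,0,0],7.0]])

```text
t: 22.9
eef_pos: [597.8, 27.2, 98.0]
tcp_rot: [-1.571, -0.002, -0.438]
ft_force: [0.8, 0.5, -0.5]
opening: 0.724
```

Call:
apply_moves(increments=[[[0,-1.0,0],[0,0,0],7.0],[[0,-3.0,0],[0,0,0],7.0],[[0,-4.0,0],[0,0,0],7.0],[[-4.0,-2.0,0],[0,0,0],7.0],[[-4.0,0,0],[0,0,0],7.0]])

```text
t: 23.52
eef_pos: [525.2, 61.0, 203.0]
tcp_rot: [-1.57, -0.004, -0.44]
ft_force: [-0.1, 1.0, 0.1]
opening: 0.737
```

Call:
apply_moves(increments=[[[-4.0,0,0],[0,0,0],7.0],[[0,0,0],[0,0,0],7.0],[[0,0,0],[0,0,0],7.0],[[0,0,0],[0,0,0],7.0],[[0,0,0],[0,0,0],7.0]])

```text
t: 24.15
eef_pos: [488.6, 78.5, 205.7]
tcp_rot: [-1.568, -0.007, -0.44]
ft_force: [0.8, -0.3, -0.2]
opening: 0.739
```

```bash
python3 - <<'E'
from h import *
p1,T,s=shot('wrist');rep(p1,T,['lid','lid_knob','pan_rim'],n=1);print(s['eef_pos'],s['ft_force'])
p2,T,s=shot('scene')
rep(p2,T,['saucepan','lid','lid_knob','pan_handle','foot','spice_jar','food_tin','mug','tumbler'])
im=np.vstack([np.hstack([p1['img'][0:300,120:520],p2['img'][150:450,180:580]])])
cv2.imwrite('pics/f1.png',im[:,:,::-1])
p3,T,s=shot('top');rep(p3,T,['lid','lid_knob','foot','board'])
E
```

```text
mark_of lid 0.79 [594.9  26.1  64.4]
mark_of lid_knob 0.96 [598.   24.6 116.3]
[488.59996099  78.53030269 205.72396641] [ 0.82102064 -0.30909688 -0.17496307]
mark_of saucepan 0.93 [596.8  28.4  -1.7]
mark_of saucepan 0.57 [498.   38.2  38.6]
mark_of lid 0.87 [594.   32.2  66.7]
mark_of lid 0.87 [462.8 512.4   1.1]
mark_of lid_knob 0.75 [462.  513.3  51.2]
mark_of lid_knob 0.65 [593.2  29.1 116.9]
mark_of foot 0.55 [ 780.6 -178.8    1.2]
mark_of food_tin 0.64 [ 6.371e+02  2.816e+02 -1.000e-01]
mark_of mug 0.59 [766.8 -57.4   0. ]
mark_of tumbler 0.81 [ 781.4 -178.4    2.4]
mark_of lid 0.97 [596.3  30.2  67.6]
mark_of lid 0.65 [461.1 509.5   4. ]
mark_of lid_knob 0.83 [461.  515.9  50.8]
mark_of lid_knob 0.77 [594.7  23.9 113.6]
mark_of board 0.56 [ 496.  -321.9   -1.7]
mark_of board 0.16 [ 499.1 -357.4   68.1]
```

View pics/f1.png

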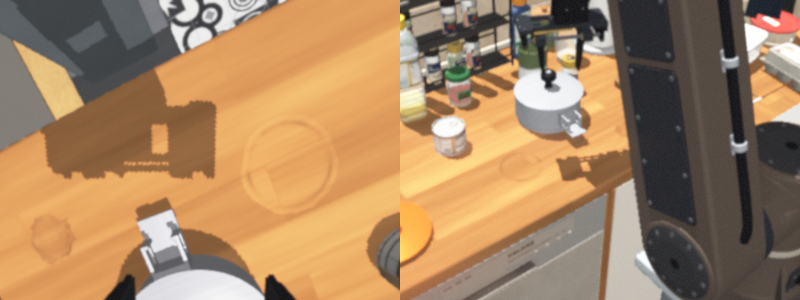

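```bash
python3 - <<'E'
from h import *
p,T,s=shot('top');rep(p,T,['pan_handle','pinch_point','spice_jar'],n=1)
p,T,s=shot('scene');rep(p,T,['spice_jar'],n=1)
env.job_done();print(readout.state()['t'])
E
```

```text
mark_of pan_handle 0.88 [ 493.5 -378.8   21. ]
mark_of pinch_point 0.87 [ 499.6 -357.9   69.6]
mark_of spice_jar 0.51 [ 6.573e+02 -8.200e+01 -5.000e-01]
the job is handed in; nothing more can be done
the job is handed in; nothing more can be done
```

The job is done and handed in after about 25 s of the 64 s allowed. I pinched both buttons in, lifted the handle straight off, and set it standing on its foot on the chopping board. I then put the steel lid on the pan.

**Last checks**
- **Handle:** the network puts its foot at z of about 21 mm, against a 22 mm board top, and inside the board's edges. The last picture of it standing there was taken just before I moved away.
- **Lid:** its origin reads 64–68 mm high (66 mm is home). The gripper stopped at the height I had worked out for a fully seated lid, and the lid looks flat in the last picture.
- **Pan:** it reads (597, 28) mm, the same as at the start within measuring error.
- **Food tin, mug, tumbler and spice jar:** all read within about 4 mm of their starting positions.
- **Forces:** no more than about 4 N showed at the wrist in any reading.

**Disagreements:** the camera estimates of the pan's centre differed by up to about 6 mm. I used the wrist camera and the handle's position instead, and the lid went in without catching. One low-confidence network hit placed the handle's foot at the tumbler, and I ignored it.

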